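# Index the swing arm one hole toward the spare nozzle

### The job

Set the swing arm of the index fixture on the packing table one hole over, toward the side on which the spare filling nozzle stands: hook a fingertip through the pull ring from the front, lift the spring pin out of its hole, swing the arm to the very next hole, and let the pin drop fully home. Do not pinch or wrench the ring (hook it gently with the fingers), and leave the nozzle, the ferrule and the bottle standing where they are.

Things in the scene. Friction and masses are not known exactly. Their poses are not given: they have to be found in the camera images.
- index_base: fixture, fixed to the table: aluminium deck plate 100 x 210 x 12 mm with a post, carrying a raised steel fan-shaped plate (top 52 mm above the table, out to 132 mm from the post) with five bushed holes 110 mm from the post axis, 0.28 rad (31 mm) apart. Origin: on the post axis at table height. -x points to the middle hole, roughly toward the robot; the nozzle stands at y about +70 or -70 mm
- swing_arm (a joint): angle of the grey swing arm on the post (rad): 0 in the middle hole, where it starts; holes at -0.56, -0.28, 0, 0.28, 0.56; positive swings the ring end toward the base's +y side. Light friction (about 0.5 N at the ring). Locked while the pin is in a hole, with about 0.015 rad play
- pivot_top (a point): top of the arm's hub on the vertical pivot (post) axis, 65 mm above the table
- index_pin (a joint): height of the index pin above its seat (m): 0 fully home, free of the hole from 0.0105 up, stops at 0.030. A spring and its weight push it down, 3 N at 0, 5 N at 0.015. Let down between holes it rides on the plate at about 0.010 and drops by itself over a hole. Pin 10 mm thick with a round end, holes 13 mm
- ring_eye (a point): centre of the opening of the upright steel pull ring fixed on the pin (6 mm bar, opening 50 wide, 52 high, cannot spin), 110 mm from the pivot axis, 115 mm above the table with the pin home. x points level from ring to pivot: a finger enters that way from the robot's side, sloping down about 45 degrees; y across, z up. Arm top behind the ring 52 mm below this point, boss and pivot nut 41 mm below
- nozzle: spare filling nozzle, loose: slender steel nozzle standing on its round flange, 32 mm wide, 67 mm high; origin under its centre; stands on the deck plate, top 12 mm above the table, about 70 mm to the left or right of the post. It shows the side to swing to; not to be moved
- ferrule: short wide steel ferrule 50 mm across, 30 mm high, loose, origin under its centre; stands on the deck on the other side of the post; not to be moved
- bottle: gold oval bottle 52 x 26 x 97 mm with a white top, standing loose on the table at the right of the fixture, origin under its centre; a bystander

How it is judged:
On the way, in this order (a step that is already met when the one before it is completed fails the run):
1. the pin is lifted clear of the middle hole with the arm still there (value of joint index_pin above 0.0105 m and value of joint swing_arm between -0.1 and 0.1 rad), for 0.1 s.
2. with the pin out of the hole, the arm is swung off toward the nozzle's side (value of joint index_pin above 0.006 m and ((y of nozzle in the frame of index_base above 0 m and value of joint swing_arm between 0.12 and 0.45 rad) or (y of nozzle in the frame of index_base below 0 m and value of joint swing_arm between -0.45 and -0.12 rad))), for 0.02 s.
At the end, for the whole second after the job is handed in: the swing arm is at the next hole on the nozzle's side (0.28 rad from the middle, within 0.045), at rest, and the index pin is home (less than 2 mm above its seat) (((y of nozzle in the frame of index_base above 0 m and value of joint swing_arm between 0.235 and 0.325 rad) or (y of nozzle in the frame of index_base below 0 m and value of joint swing_arm between -0.325 and -0.235 rad)) and value of joint index_pin below 0.002 m and velocity of joint swing_arm between -0.02 and 0.02 rad/s and velocity of joint index_pin below 0.005 m/s); the robot touches nothing.
It fails at once if the nozzle, the ferrule or the bottle is moved by over 10 mm, lifted or tipped (distance of any of nozzle, ferrule, bottle from where it was at the start of the episode above 0.01 m or angle between any of nozzle, ferrule, bottle's own z axis and vertical above 0.3 rad).
It fails at once if the ring is pinched or wrenched (fingers press on ring and pin with over 30 N) (contact force between the fingers and index_pin above 30 N).
It also fails if it takes over 48 s, if anything falls off the work surface, if the arm or the gripper's body presses on something with over 40 N, if the wrist force passes 120 N, or if a joint passes its speed limit or range.

### The arm

A 6-joint arm with a two-finger parallel gripper is mounted at the origin on a cart in front of the work surface, level with it; the furniture and walls round the work are solid. World frame = base frame: x ahead of the robot, y to its left, z up, the work surface at z = 0. Lengths are in m, angles in rad, forces in N, time in s.
With the tool pointing down it reaches from about 0.275 to 0.825 m from the base axis. Payload 4.9 kg.
Tool frame: the origin (TCP) lies on the mounting face of the last link; the fingertips stand 173 mm ahead of it and the grasp point (between the pads) lies 155 mm ahead of it; z points along the fingers, y is the direction in which the jaws open and shut (so a half turn about z gives the same grasp; the last joint's range is limited). The gripper opens to 85 mm and grips with 20 to 120 N. Pads are 22 mm wide; open, the fingers measure 114 mm over their backs; the gripper's body (76 mm by 85 mm) begins 54 mm behind the grasp point. The pads swing forward as they close: fully open they stand 13 mm farther back than shut.
Start: joints at [0.98, 0.326, -0.193, 1.052, 0, 1.437], TCP at [0.243, 0.494, 0.405] pointing down, gripper open.
Joint ranges: [-2.65, 2.65], [-0.97, 1.79], [-1.3, 1.35], [-1.93, 2.1], [-1.47, 1.37], [-3.14, 3.14]. Speed limits (rad/s): [2.57, 2.57, 3.14, 3.14, 3.14, 3.14].

### API

Orientations are given as a 3x3 rotation matrix whose columns are the frame's x, y, z axes.
In Python, from plant import manip, read_camera, camera_params gives the robot as it stands. The module is installed in compiled form; this text tells all that it offers.
- The arm moves only by the shell command python3 -m pendant 'ROWS' [FORCE]. ROWS is a JSON object of lists of equal length, an entry for each row: "claw": the finger opening in m, from 0 to 0.0854; "xyz": the shift along the tool's x, y, z in m, a list of three; "rotation": the turn, a rotation vector about the tool's x, y, z in degrees, a list of three. In form: {"claw": [claw, ...], "xyz": [[x, y, z], ...], "rotation": [[wx, wy, wz], ...]}. A call has exactly 8 rows; each row is the pose to reach, as a shift and turn from the pose commanded when the call began, along the tool's axes at that moment; what a row does not reach only later rows make up. A row lasts 1/12 s, in which the tool goes at most 41.7 mm and 7.16 degrees, less where a joint would pass 70% of its speed; a pose out of reach is approached as far as the arm can. A call with a gripper value outside its range is refused whole. The fingers move at their own pace and stop on an object; FORCE is the grip in N (left out, the last holds). Time passes only in rows, so rows that repeat a pose let the fingers close, or fill a call up. It gives the time, the measured TCP pose, the force and the opening at its end, in the units of the state.
- manip.state(): the state, without advancing time (a new reading comes with each control period).
- read_camera(name): name is "scene" or "top"; returns the picture (480x640x3 uint8, red, green, blue); there is no depth.
- camera_params(name): a dict with "camera_matrix" (3x3 intrinsics, pixels), "rvec" (rotation vector, rad) and "tvec" (3), from world to camera coordinates, as OpenCV has them. Camera axes: x right, y down, z forward; pixel columns grow to the right and rows downward; lengths in m; the calibration is good to about 2 mm. A picture is of the moment at which its call begins. camera_params takes no time and is no camera call.
- manip.hand_in(): hands the job in, once; it reports no verdict.
The state is a dict: "time_s": time; "joint_positions": joint angles; "joint_vel": joint speeds; "joint_torque": joint torques, N m; "position": TCP position; "eef_rot": TCP orientation; "ft_force": force on the tool from outside, world axes, zero at the start; "ft_torque": the same for the moment, N m; "finger_gap": finger opening in m.
Only numpy, scipy, OpenCV 4.12 (cv2) and the standard library are available. Lean on these libraries where they do the work, as an engineer would, in place of code of your own. Each camera call takes 0.05 s, during which the arm holds its last target. There are 200 camera calls.

## Working session

There is one attempt and no reset: what is moved stays moved. The work goes in short steps, Python scripts to look and compute and a shell command to move; the robot and the scene stay as the last step left them, time stands still between calls to the robot, and variables do not carry over. Pictures are saved under pics/ and viewed, about 8 in all and at most 12, crops included, and the job is handed in when it is done.

```bash
mkdir -p pics
python3 - <<'E'
from plant import manip, read_camera, camera_params
import cv2
for n in("scene","top"):
    p=camera_params(n);print(n,p)
    cv2.imwrite(f"pics/{n}0.png",read_camera(n)[:,:,::-1])
print(manip.state())
E
```

```text
scene {'camera_matrix': array([[531.87901924,   0.        , 319.11355559],
       [  0.        , 531.87901924, 240.75488238],
       [  0.        ,   0.        ,   1.        ]]), 'rvec': array([ 2.19083358, -1.09919329,  0.41209103]), 'tvec': array([-0.67133458,  0.15853726,  0.83783888])}
top {'camera_matrix': array([[506.51009804,   0.        , 322.9163313 ],
       [  0.        , 506.51009804, 247.15045906],
       [  0.        ,   0.        ,   1.        ]]), 'rvec': array([ 2.19945648, -2.17878091,  0.09968527]), 'tvec': array([-0.46083262,  0.52754292,  0.89558182])}
{'time_s': 0.1, 'joint_positions': array([ 9.79800662e-01,  3.26845464e-01, -1.93469412e-01,  1.05201708e+00,
       -3.72399640e-05,  1.43660537e+00]), 'joint_vel': array([-0.00108661, -0.00240344,  0.00182703,  0.00029454,  0.0014863 ,
        0.0004167 ]), 'joint_torque': array([ 1.62432116e-03, -4.44237864e+01,  2.63038659e+01,  7.81998388e-03,
       -4.83133977e-05, -4.17360397e-06]), 'position': array([0.24244178, 0.493398  , 0.40399867]), 'eef_rot': array([[-8.97466406e-01,  4.41082044e-01, -8.24709223e-04],
       [ 4.41082783e-01,  8.97465486e-01, -1.29591289e-03],
       [ 1.68544159e-04, -1.52680332e-03, -9.99998820e-01]]), 'ft_force': array([-0.15882481, -0.37134123,  0.01126458]), 'ft_torque': array([0.00129663, 0.04787795, 0.0003048 ]), 'finger_gap': 0.08535514395703131}
```

View pics/scene0.png

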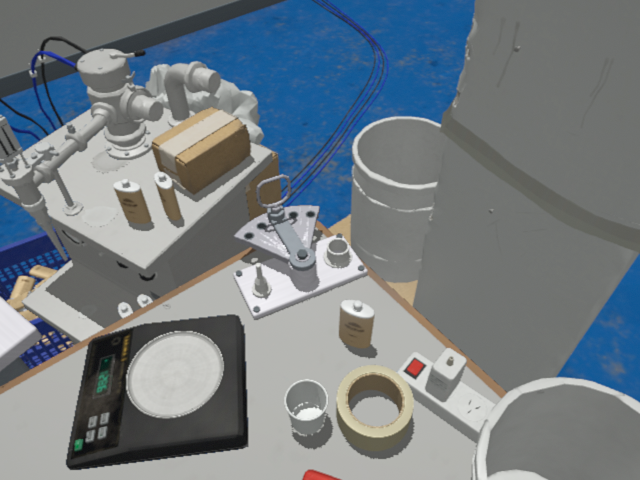

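View pics/top0.png

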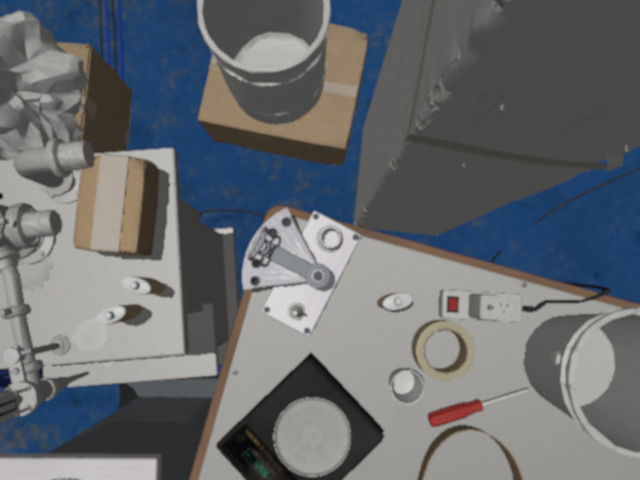

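```bash
cat > h.py <<'E'
import numpy as np, cv2
from plant import manip, read_camera, camera_params
P={n:camera_params(n) for n in("scene","top")}
def proj(n,X):
    p=P[n];return cv2.projectPoints(np.array(X,float).reshape(-1,3),p["rvec"],p["tvec"],p["camera_matrix"],None)[0].reshape(-1,2)
def ray(n,uv):
    p=P[n];R=cv2.Rodrigues(p["rvec"])[0];d=R.T@np.linalg.solve(p["camera_matrix"],[uv[0],uv[1],1]);return -R.T@p["tvec"],d
def plane(n,uv,z):
    c,d=ray(n,uv);return c+d*(z-c[2])/d[2]
def two(a,b):
    c,d=ray("scene",a);e,f=ray("top",b)
    s=np.linalg.lstsq(np.c_[d,-f],e-c,rcond=None)[0]
    return (c+d*s[0]+e+f*s[1])/2,np.linalg.norm(c+d*s[0]-e-f*s[1])
E
python3 - <<'E'
from h import *
np.set_printoptions(precision=4,suppress=True)
for n in P:print(n,cv2.Rodrigues(P[n]["rvec"])[0].tolist(),ray(n,(320,240))[0],proj(n,[[0,0,0],[.243,.494,.405]]))
print("hub",plane("top",(319,276),.065),plane("scene",(302,257),.065))
print("nozzle base",plane("top",(296,316),.012),"scene",plane("scene",(262,292),.012))
print("ferr",plane("top",(330,238),.042),plane("scene",(339,243),.042))
print("bottle",plane("top",(397,302),.097),plane("scene",(356,306),.097))
for n,c in(("scene",(220,160,380,320)),("top",(225,195,425,345))):
    im=cv2.imread(f"pics/{n}0.png")[c[1]:c[3],c[0]:c[2]];cv2.imwrite(f"pics/{n}c.png",cv2.resize(im,None,fx=4 if n=="top" else 3.75,fy=4 if n=="top" else 3.75,interpolation=cv2.INTER_CUBIC))
a=cv2.imread("pics/scenec.png");b=cv2.imread("pics/topc.png")
E
```

```text
scene [[0.6001815153789772, -0.7998254966221855, -0.007830935478496948], [-0.5975494442817745, -0.44184434602704575, -0.6691100324479334], [0.5317112094322787, 0.4062668443732599, -0.743122090189127]] [ 0.0522 -0.8073  0.7234] [[-107.0648  341.3979]
 [-247.7421  -51.2883]]
top [[0.00888044368496832, -0.9998526462690239, 0.014690931515326366], [-0.997016868636197, -0.009979808597978201, -0.0765360508206428], [0.07667138563264918, -0.013967432447576915, -0.9969585796089986]] [ 0.4614 -0.443   0.94  ] [[  62.2853  545.5105]
 [-629.3104  497.9595]]
hub [ 0.4787 -0.4489  0.065 ] [ 0.4784 -0.4463  0.065 ]
nozzle base [ 0.4068 -0.4082  0.012 ] scene [ 0.4135 -0.4108  0.012 ]
ferr [ 0.5469 -0.468   0.042 ] [ 0.5559 -0.4653  0.042 ]
bottle [ 0.4362 -0.5785  0.097 ] [ 0.4315 -0.5823  0.097 ]
```

View pics/scenec.png

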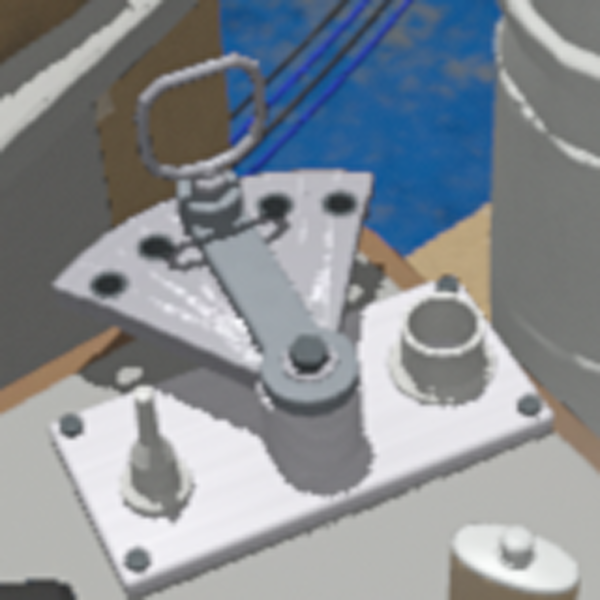

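View pics/topc.png

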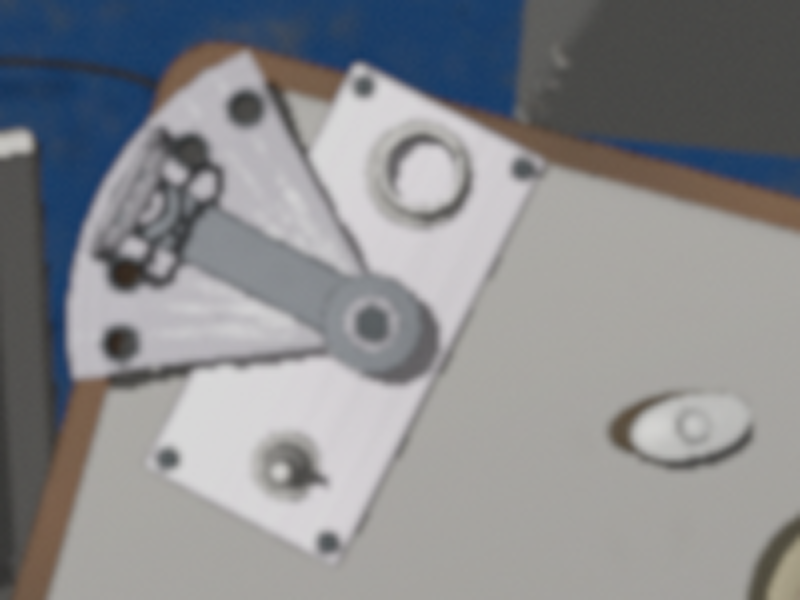

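Run:
```python
from h import *
np.set_printoptions(precision=3,suppress=True)
S=lambda a:(220+a[0]/3.75,160+a[1]/3.75); T=lambda a:(225+a[0]/4,195+a[1]/4)
for k,a,b in(("bottleR",(162,178),(137,284)),("bottleL",(126,185),(114,313)),("cartcorner",(276,157),(175,149)),("boxtop near R",(249,137),(155,158)),("boxtop other",(180,170),(153,255)),("robot top",(103,58),(35,222))):
    print(k,*two(a,b))
hub=(plane("top",T((372,323)),.065)+plane("scene",S((308,352)),.07))/2
print("hub",plane("top",T((372,323)),.07),plane("scene",S((308,352)),.07))
H=[(245,107),(125,273),(120,343)];
for h in H:
    p=plane("top",T(h),.052);v=p-hub;print("hole top",p,np.hypot(*v[:2]),np.degrees(np.arctan2(v[1],v[0])))
for h in [(340,203),(276,206),(156,247),(108,285)]:
    p=plane("scene",S(h),.052);v=p-hub;print("hole sc",p,np.hypot(*v[:2]),np.degrees(np.arctan2(v[1],v[0])))
c=[plane("top",T(q),.012) for q in [(360,63),(545,165),(333,560),(152,460)]]
for i in range(4):
    v=c[(i+1)%4]-c[i];print("edge",np.linalg.norm(v),np.degrees(np.arctan2(v[1],v[0])))
print("nozz",plane("top",T((287,467)),.012),"ringtop L,R in scene/top", two(S((235,63)),T((165,137))),two(S((160,90)),T((103,245))))
```

```text
bottleR [ 0.46  -0.144  0.09 ] 0.004613481630986863
bottleL [ 0.411 -0.106  0.088] 0.007256960631832847
cartcorner [ 0.724 -0.173 -0.021] 0.007107992232270065
boxtop near R [ 0.683 -0.152  0.049] 0.009523291974295611
boxtop other [ 0.502 -0.162  0.089] 0.024841249930178916
robot top [ 0.517 -0.044  0.264] 0.06928073099982815
hub [ 0.479 -0.447  0.07 ] [ 0.481 -0.445  0.07 ]
hole top [ 0.574 -0.39   0.052] 0.10941538045432266 30.650849343364065
hole top [ 0.5   -0.339  0.052] 0.1091249797999768 79.21724566513319
hole top [ 0.47  -0.337  0.052] 0.10927261411434441 95.3426243279488
hole sc [ 0.575 -0.39   0.052] 0.11024688966573097 30.696788085854465
hole sc [ 0.555 -0.367  0.052] 0.10940189860890055 46.58574656411922
hole sc [ 0.501 -0.339  0.052] 0.10964730547123537 78.93204698382024
hole sc [ 0.47  -0.337  0.052] 0.10995996729107756 95.30459528168201
edge 0.09747092231968595 -118.45761757355679
edge 0.20457073596617945 152.12727809906855
edge 0.09384297754989018 61.79752805224095
edge 0.2050576856525189 -26.859959099147904
nozz [ 0.414 -0.409  0.012] ringtop L,R in scene/top (array([ 0.547, -0.361,  0.145]), np.float64(0.009121427931945168)) (array([ 0.508, -0.343,  0.146]), np.float64(0.0039922299561865595))
```

Run:
```python
from h import *
from scipy.spatial.transform import Rotation as Ro
np.set_printoptions(precision=4,suppress=True)
for uv in [(128,155),(70,208),(30,215)]:
    b=plane("scene",uv,-.02);print("base",b)
    for z in(0.1,.15,.2,.25,.3,.35,.4):print(z,proj("scene",[b[0],b[1],z])[0],proj("top",[b[0],b[1],z])[0])
hub=np.array([.480,-.446,0]);a=np.radians(62.8)
x=-np.array([np.cos(a),np.sin(a),0]);eye=hub-.11*x+[0,0,.115]
z=(x+[0,0,-1])/2**.5
y=np.array([-x[1],x[0],0]);R=np.c_[np.cross(y,z),y,z]
print(eye,R.tolist())
s=manip.state();R0=s["eef_rot"]
print("rv deg",np.degrees(Ro.from_matrix(R0.T@R).as_rotvec()))
for k in(.26,.153):
    p=eye-k*z;print(p,R0.T@(p-s["position"]))
```

```text
base [ 0.537   0.0919 -0.02  ]
0.1 [111.8522 108.6492] [ -8.2558 237.223 ]
0.15 [104.3138  87.011 ] [-28.7873 234.1271]
0.2 [96.2219 63.784 ] [-52.0996 230.6118]
0.25 [87.5131 38.7864] [-78.7987 226.5859]
0.3 [78.1142 11.8079] [-109.6806  221.9292]
0.35 [ 67.9398 -17.3968] [-145.8116  216.481 ]
0.4 [ 56.8897 -49.1151] [-188.6544  210.0207]
base [ 0.3582  0.0531 -0.02  ]
0.1 [ 46.7162 161.229 ] [  9.3374 347.0558]
0.15 [ 35.7085 139.1175] [-10.4091 350.992 ]
0.2 [ 23.7931 115.1828] [-32.8787 355.4711]
0.25 [10.8531 89.1897] [-58.6766 360.6136]
0.3 [-3.2499 60.8606] [-88.6014 366.5788]
0.35 [-18.6799  29.866 ] [-123.7294  373.5812]
0.4 [-35.6334  -4.189 ] [-165.5471  381.9171]
base [ 0.2988  0.1003 -0.02  ]
0.1 [  2.7134 168.2757] [-22.2135 384.058 ]
0.15 [-10.2072 146.1513] [-44.143 390.424]
0.2 [-24.2079 122.1771] [-69.1187 397.6743]
0.25 [-39.4302  96.1112] [-97.8227 406.0069]
0.3 [-56.0414  67.6672] [-131.1571  415.6838]
0.35 [-74.2404  36.5041] [-170.3409  427.0587]
0.4 [-94.2664   2.2125] [-217.0615  440.6214]
[ 0.5303 -0.3482  0.115 ] [[0.32321704388951655, 0.8894163732912975, -0.32321704388951655], [0.6289123488526221, -0.45709792705869423, -0.6289123488526221], [-0.7071067811865475, 0.0, -0.7071067811865475]]
rv deg [ 35.4993 -34.8805  85.9054]
[ 0.6143 -0.1846  0.2988] [-0.6328 -0.4443  0.1057]
[ 0.5797 -0.2519  0.2232] [-0.6315 -0.5199  0.1815]
```

```bash
python3 -m pendant '{"claw":[0,0,0,0,0,0,0,0],"xyz":[[0,0,-0.04],[0,0,-0.08],[0,0,-0.115],[-0.034,-0.024,-0.115],[-0.068,-0.048,-0.115],[-0.102,-0.072,-0.115],[-0.136,-0.096,-0.115],[-0.17,-0.12,-0.115]],"rotation":[[0,0,0],[0,0,7],[0,0,14],[0,0,21],[0,0,28],[0,0,35],[0,0,42],[0,0,45]]}' 20
cat >> h.py <<'E'
from scipy.spatial.transform import Rotation as Ro
np.set_printoptions(precision=4,suppress=True)
HUB=np.array([.480,-.446,0])
def goal(deg,back,slope=45,h=.115):
    a=np.radians(deg);x=-np.array([np.cos(a),np.sin(a),0]);e=HUB-.11*x+[0,0,h]
    s=np.radians(slope);z=np.cos(s)*x+[0,0,-np.sin(s)];y=np.array([-x[1],x[0],0])
    return e-back*z,np.c_[np.cross(y,z),y,z]
def rel(p,R):
    s=manip.state();R0=s["eef_rot"];return R0.T@(p-s["position"]),np.degrees(Ro.from_matrix(R0.T@R).as_rotvec())
E
python3 - <<'E'
from h import *
p,R=goal(62.8,.26)
print(rel(p+[0,0,.1],R),manip.state()["joint_positions"])
E
```

```text
time_s: 0.77
position: [0.3424, 0.3093, 0.5195]
eef_rot: [[-0.319, 0.948, -0.0], [0.948, 0.319, -0.0], [-0.0, -0.0, -1.0]]
ft_force: [1.1, -0.0, 0.1]
finger_gap: 0.0001
(array([-0.5548,  0.1001,  0.1207]), array([ 17.9539, -42.5135,  43.3788])) [ 0.5744  0.1053 -0.183   1.2828 -0.0001  1.8205]
```

```bash
python3 -m pendant '{"claw":[0,0,0,0,0,0,0,0],"xyz":[[-0.04,0.007,0],[-0.08,0.014,0],[-0.12,0.021,0],[-0.16,0.028,0],[-0.2,0.035,0],[-0.24,0.042,0],[-0.28,0.049,0.01],[-0.32,0.056,0.02]],"rotation":[[0,0,5],[0,0,10],[0,0,15],[0,0,20],[0,0,25],[0,0,30],[0,0,37],[0,0,43]]}'
python3 - <<'E'
from h import *
p,R=goal(62.8,.26)
print(rel(p+[0,0,.1],R),manip.state()["joint_positions"])
E
```

```text
time_s: 1.43
position: [0.499, 0.0244, 0.4998]
eef_rot: [[0.415, 0.91, 0.001], [0.91, -0.415, 0.0], [0.001, 0.001, -1.0]]
ft_force: [0.0, 0.1, -0.2]
finger_gap: -0.0
(array([-0.1423,  0.1916,  0.101 ]), array([  1.1037, -45.0234,   2.5189])) [-0.0991  0.1841 -0.1387  1.2469  0.0002  1.8996]
```

```bash
python3 -m pendant '{"claw":[0,0,0,0,0,0,0,0],"xyz":[[-0.02,0.025,0.0],[-0.04,0.05,0.02],[-0.06,0.075,0.035],[-0.08,0.1,0.05],[-0.1,0.125,0.065],[-0.115,0.15,0.08],[-0.13,0.175,0.09],[-0.14,0.192,0.1]],"rotation":[[0,-5.7,0],[0,-11.3,0],[0,-17,1],[0,-22.6,1.5],[0.5,-28,2],[0.8,-34,2.2],[1,-39.5,2.4],[1,-45,2.5]]}'
python3 - <<'E'
from h import *
p,R=goal(62.8,.26)
print(rel(p+[0,0,.1],R),rel(p,R),manip.state()["joint_positions"])
s=manip.state();print(s["position"]-goal(62.8,.26)[0])
cv2.imwrite("pics/s1.png",read_camera("scene")[100:400,100:500,::-1].repeat(2,0).repeat(2,1))
E
```

```text
time_s: 2.1
position: [0.617, -0.182, 0.3981]
eef_rot: [[0.318, 0.892, -0.321], [0.627, -0.452, -0.634], [-0.711, -0.0, -0.703]]
ft_force: [-0.0, -0.1, 0.2]
finger_gap: -0.0001
(array([-0.003 , -0.0012,  0.002 ]), array([0.2235, 0.2938, 0.2286])) (array([ 0.068 , -0.0012,  0.0724]), array([0.2235, 0.2938, 0.2286])) [-0.2605  0.6212  0.1578  1.3137 -0.7688  1.8631]
[0.0027 0.0026 0.0993]
```

View pics/s1.png

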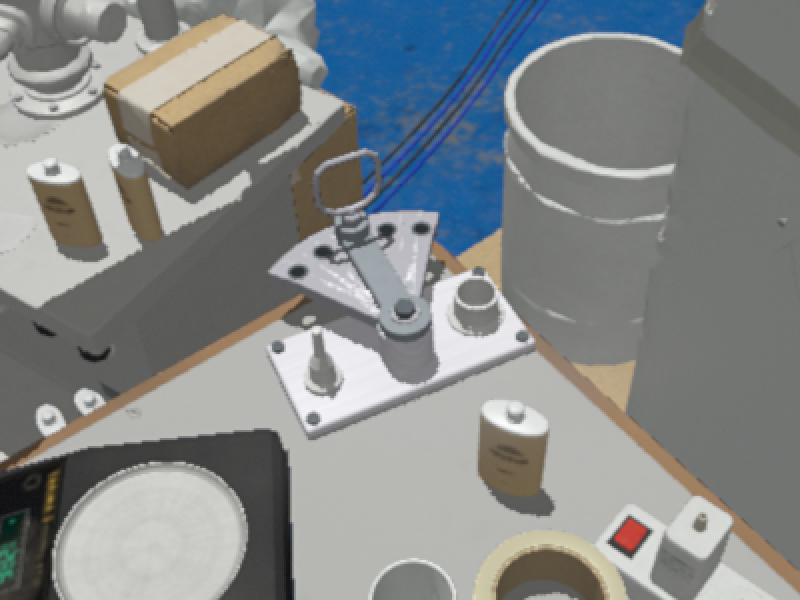

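Run:
```python
from h import *
s=manip.state();R=s["eef_rot"];tip=s["position"]+.173*R[:,2]
print(tip,proj("scene",[tip,s["position"]]),proj("top",[tip,s["position"]]))
a=cv2.imread("pics/top0.png");b=read_camera("top")[:,:,::-1]
cv2.imwrite("pics/t1.png",b);print(cv2.boundingRect((cv2.absdiff(a,b).max(2)>40).astype(np.uint8)))
```

```text
[ 0.5613 -0.2932  0.2729] [[252.4503  90.6273]
 [214.5931 -20.9693]] [[203.0923 209.3693]
 [ 78.9379 140.2304]]
(0, 34, 270, 446)
```

View pics/t1.png

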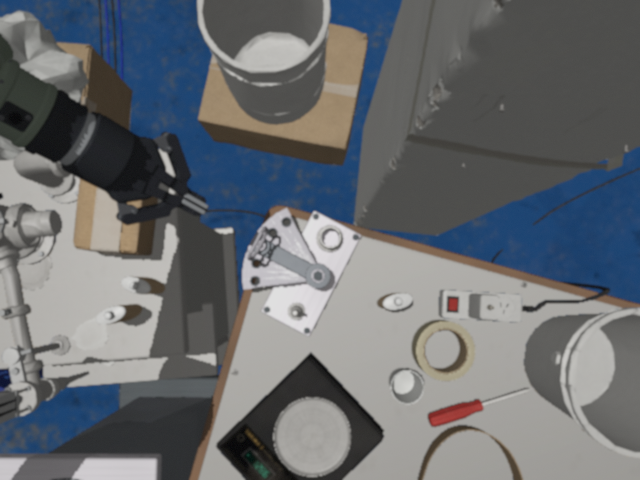

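```bash
python3 -m pendant '{"claw":[0,0,0,0,0,0,0,0],"xyz":[[0.02,0,0.02],[0.035,0,0.035],[0.05,-0.001,0.055],[0.068,-0.001,0.072],[0.068,-0.001,0.09],[0.068,-0.001,0.11],[0.068,-0.001,0.135],[0.068,-0.001,0.135]],"rotation":[[0.2,0.3,0.2],[0.2,0.3,0.2],[0.2,0.3,0.2],[0.2,0.3,0.2],[0.2,0.3,0.2],[0.2,0.3,0.2],[0.2,0.3,0.2],[0.2,0.3,0.2]]}'
python3 - <<'E'
from h import *
print(rel(*goal(62.8,.153)))
a=read_camera("scene")[100:250,200:350,::-1];b=read_camera("top")[190:300,180:340,::-1]
a=cv2.resize(a,(400,400),interpolation=2);b=cv2.resize(b,(400,275),interpolation=2)
c=np.zeros((400,800,3),np.uint8);c[:,:400]=a;c[:275,400:]=b;cv2.imwrite("pics/p2.png",c)
E
```

```text
time_s: 2.87
position: [0.5915, -0.2228, 0.2533]
eef_rot: [[0.323, 0.889, -0.324], [0.634, -0.457, -0.624], [-0.703, -0.004, -0.711]]
ft_force: [-0.2, 0.1, 0.2]
finger_gap: -0.0002
(array([-0.0011,  0.003 ,  0.0434]), array([-0.1748, -0.3377,  0.1562]))
```

View pics/p2.png

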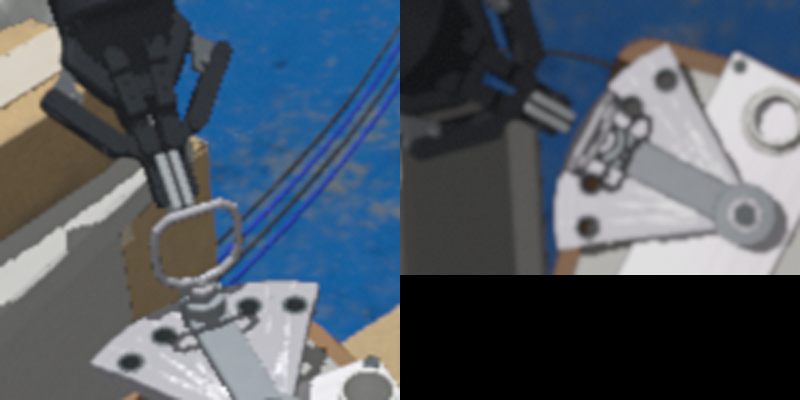

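```bash
python3 -m pendant '{"claw":[0,0,0,0,0,0,0,0],"xyz":[[0,0.003,0.005],[0,0.003,0.01],[0,0.003,0.017],[0,0.003,0.024],[0,0.003,0.031],[0,0.003,0.038],[0,0.003,0.044],[0,0.003,0.044]],"rotation":[[0,0,0],[0,0,0],[0,0,0],[0,0,0],[0,0,0],[0,0,0],[0,0,0],[0,0,0]]}'
python3 - <<'E'
from h import *
print(rel(*goal(62.8,.153)))
E
```

```text
time_s: 3.63
position: [0.5817, -0.2515, 0.2237]
eef_rot: [[0.324, 0.89, -0.322], [0.633, -0.456, -0.626], [-0.704, -0.001, -0.711]]
ft_force: [0.2, 0.1, 0.2]
finger_gap: 0.0002
(array([-0.0006, -0.0015,  0.0013]), array([-0.0123, -0.2877,  0.0848]))
```

```bash
python3 -m pendant '{"claw":[0.01,0.01,0.01,0.01,0.01,0.01,0.01,0.01],"xyz":[[0,-0.001,0],[0,-0.001,0],[0,-0.001,0],[-0.003,-0.001,-0.003],[-0.005,-0.001,-0.005],[-0.007,-0.001,-0.007],[-0.009,-0.001,-0.009],[-0.01,-0.001,-0.01]],"rotation":[[0,0,0],[0,0,0],[0,0,0],[0,0,0],[0,0,0],[0,0,0],[0,0,0],[0,0,0]]}'
```

```text
time_s: 4.3
position: [0.5818, -0.2502, 0.2393]
eef_rot: [[0.324, 0.89, -0.319], [0.633, -0.455, -0.626], [-0.702, 0.001, -0.712]]
ft_force: [0.4, 0.6, -3.9]
finger_gap: 0.0098
```

```bash
python3 -m pendant '{"claw":[0.01,0.01,0.01,0.01,0.01,0.01,0.01,0.01],"xyz":[[-0.002,0,-0.002],[-0.004,0,-0.004],[-0.006,0,-0.006],[-0.008,0,-0.008],[-0.01,0,-0.01],[-0.011,0,-0.011],[-0.011,0,-0.011],[-0.011,0,-0.011]],"rotation":[[0,0,0],[0,0,0],[0,0,0],[0,0,0],[0,0,0],[0,0,0],[0,0,0],[0,0,0]]}'
python3 - <<'E'
from h import *
a=read_camera("scene")[100:250,200:350,::-1];b=read_camera("top")[190:300,180:340,::-1]
a=cv2.resize(a,(400,400),interpolation=2);b=cv2.resize(b,(400,275),interpolation=2)
c=np.zeros((400,800,3),np.uint8);c[:,:400]=a;c[:275,400:]=b;cv2.imwrite("pics/p3.png",c)
s=manip.state();z=s["eef_rot"][:,2]; 
v=s["position"]-HUB;print(np.degrees(np.arctan2(v[1],v[0])),np.hypot(v[0],v[1]))
# swing targets: rotate tool about hub axis by +d deg
R0=s["eef_rot"];p0=s["position"]
for d in(2.5,5,7.5,10,12,14,16,18):
    Q=Ro.from_euler("z",d,degrees=True).as_matrix();p=HUB+Q@(p0-HUB)
    print(d,R0.T@(p-p0),np.degrees(Ro.from_matrix(R0.T@Q@R0).as_rotvec()))
E
```

```text
time_s: 4.97
position: [0.5816, -0.2503, 0.2545]
eef_rot: [[0.324, 0.89, -0.32], [0.633, -0.455, -0.626], [-0.703, 0.0, -0.711]]
ft_force: [2.4, 1.5, -5.0]
finger_gap: 0.0101
62.57229602974905 0.22054422147967812
2.5 [-0.0001 -0.0096  0.0001] [-1.7579  0.0002 -1.7776]
5 [-0.0005 -0.0192  0.0005] [-3.5158  0.0005 -3.5551]
7.5 [-0.0012 -0.0288  0.0012] [-5.2738  0.0007 -5.3327]
10 [-0.0022 -0.0383  0.0022] [-7.0317  0.0009 -7.1102]
12 [-0.0032 -0.0459  0.0032] [-8.438   0.0011 -8.5323]
14 [-0.0044 -0.0534  0.0044] [-9.8444  0.0013 -9.9543]
16 [-0.0058 -0.0608  0.0057] [-11.2507   0.0015 -11.3764]
18 [-0.0074 -0.0682  0.0073] [-12.657    0.0017 -12.7984]
```

View pics/p3.png

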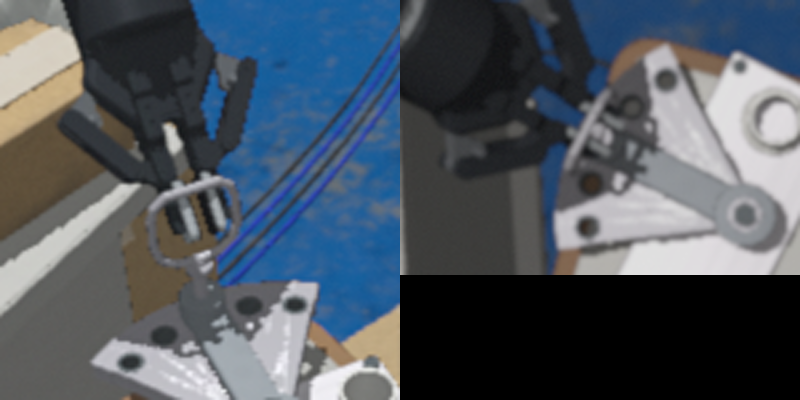

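```bash
python3 -m pendant '{"claw":[0.01,0.01,0.01,0.01,0.01,0.01,0.01,0.01],"xyz":[[0,-0.006,0],[0,-0.012,0],[-0.0005,-0.019,0.0005],[-0.001,-0.026,0.001],[-0.0017,-0.033,0.0017],[-0.0025,-0.04,0.0025],[-0.0028,-0.043,0.0028],[-0.0028,-0.043,0.0028]],"rotation":[[-1.1,0,-1.1],[-2.2,0,-2.2],[-3.5,0,-3.5],[-4.8,0,-4.8],[-6.1,0,-6.1],[-7.3,0,-7.4],[-7.9,0,-7.9],[-7.9,0,-7.9]]}'
python3 - <<'E'
from h import *
s=manip.state();v=s["position"]-HUB;print(np.degrees(np.arctan2(v[1],v[0])))
a=read_camera("scene")[100:250,200:350,::-1];b=read_camera("top")[190:300,180:340,::-1]
a=cv2.resize(a,(400,400),interpolation=2);b=cv2.resize(b,(400,275),interpolation=2)
c=np.zeros((400,800,3),np.uint8);c[:,:400]=a;c[:275,400:]=b;cv2.imwrite("pics/p4.png",c)
E
```

```text
time_s: 5.73
position: [0.5407, -0.2339, 0.2545]
eef_rot: [[0.195, 0.962, -0.192], [0.684, -0.274, -0.676], [-0.703, 0.001, -0.711]]
ft_force: [1.3, 4.2, -5.2]
finger_gap: 0.0101
74.03391934866364
```

View pics/p4.png

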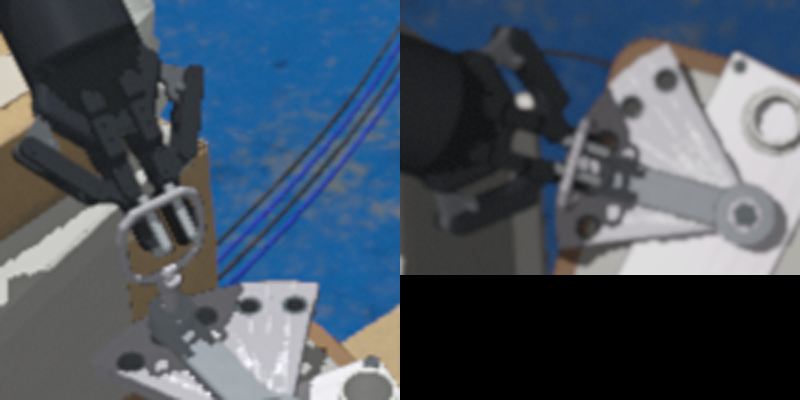

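```bash
python3 -m pendant '{"claw":[0.01,0.01,0.01,0.01,0.01,0.01,0.01,0.01],"xyz":[[0.004,0,0.004],[0.008,0,0.008],[0.012,0,0.012],[0.014,0,0.014],[0.014,-0.004,0.014],[0.014,-0.008,0.014],[0.014,-0.012,0.014],[0.014,-0.012,0.014]],"rotation":[[0,0,0],[0,0,0],[0,0,0],[0,0,0],[-0.7,0,-0.7],[-1.4,0,-1.4],[-2.1,0,-2.1],[-2.1,0,-2.1]]}'
python3 - <<'E'
from h import *
s=manip.state();v=s["position"]-HUB;print(np.degrees(np.arctan2(v[1],v[0])))
E
```

```text
time_s: 6.5
position: [0.5297, -0.2315, 0.2352]
eef_rot: [[0.161, 0.974, -0.157], [0.691, -0.225, -0.687], [-0.705, 0.002, -0.709]]
ft_force: [0.3, -0.5, 0.1]
finger_gap: 0.01
76.96786430708707
```

```bash
python3 -m pendant '{"claw":[0.01,0.01,0.01,0.01,0.01,0.01,0.01,0.01],"xyz":[[0,-0.001,0],[0,-0.002,0],[0,-0.003,0],[0,-0.004,0],[0,-0.005,0],[0,-0.006,0],[0,-0.007,0],[0,-0.008,0]],"rotation":[[0,0,0],[-0.3,0,-0.3],[-0.5,0,-0.5],[-0.7,0,-0.7],[-0.9,0,-0.9],[-1.1,0,-1.1],[-1.3,0,-1.3],[-1.5,0,-1.5]]}'
python3 - <<'E'
from h import *
s=manip.state();v=s["position"]-HUB;print(np.degrees(np.arctan2(v[1],v[0])))
a=read_camera("scene")[100:250,200:350,::-1];b=read_camera("top")[190:300,180:340,::-1]
a=cv2.resize(a,(400,400),interpolation=2);b=cv2.resize(b,(400,275),interpolation=2)
c=np.zeros((400,800,3),np.uint8);c[:,:400]=a;c[:275,400:]=b;cv2.imwrite("pics/p5.png",c)
E
```

```text
time_s: 7.17
position: [0.5227, -0.2293, 0.235]
eef_rot: [[0.135, 0.982, -0.129], [0.697, -0.187, -0.692], [-0.704, 0.003, -0.71]]
ft_force: [2.5, -1.3, -0.6]
finger_gap: 0.0097
78.84810969852579
```

View pics/p5.png

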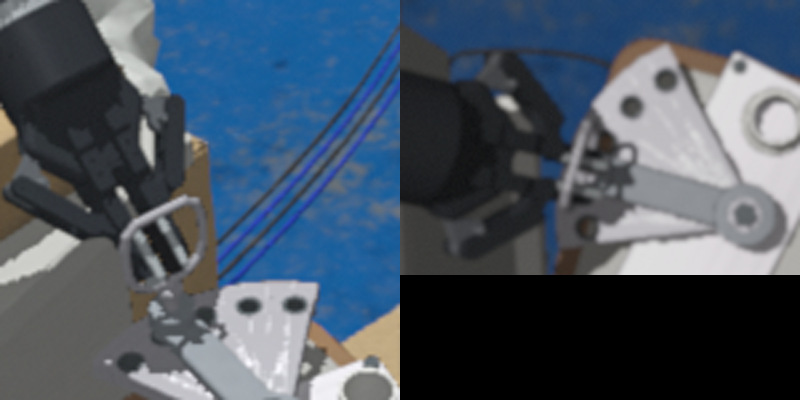

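```bash
python3 -m pendant '{"claw":[0.01,0.01,0.01,0.01,0.01,0.01,0.01,0.01],"xyz":[[0,-0.001,0],[0,-0.002,0],[0,-0.003,0],[0,-0.004,0],[0,-0.005,0],[0,-0.006,0],[0,-0.007,0],[0,-0.008,0]],"rotation":[[-0.2,0,-0.2],[-0.4,0,-0.4],[-0.6,0,-0.6],[-0.8,0,-0.8],[-1,0,-1],[-1.2,0,-1.2],[-1.4,0,-1.4],[-1.5,0,-1.5]]}'
python3 - <<'E'
from h import *
s=manip.state();v=s["position"]-HUB;print(np.degrees(np.arctan2(v[1],v[0])))
E
```

```text
time_s: 7.93
position: [0.5137, -0.2275, 0.2345]
eef_rot: [[0.108, 0.989, -0.106], [0.702, -0.151, -0.696], [-0.704, 0.001, -0.71]]
ft_force: [-0.3, 0.9, 0.6]
finger_gap: 0.01
81.22277863752586
```

```bash
python3 -m pendant '{"claw":[0.01,0.01,0.01,0.01,0.01,0.01,0.01,0.01],"xyz":[[0,-0.0005,0],[0,-0.001,0],[0,-0.0015,0],[0,-0.002,0],[0,-0.0025,0],[0,-0.003,0],[0,-0.003,0],[0,-0.003,0]],"rotation":[[0,0,0],[-0.2,0,-0.2],[-0.2,0,-0.2],[-0.4,0,-0.4],[-0.5,0,-0.5],[-0.6,0,-0.6],[-0.6,0,-0.6],[-0.6,0,-0.6]]}'
python3 - <<'E'
from h import *
s=manip.state();v=s["position"]-HUB;print(np.degrees(np.arctan2(v[1],v[0])))
a=read_camera("scene")[100:250,200:350,::-1];b=read_camera("top")[190:300,180:340,::-1]
a=cv2.resize(a,(400,400),interpolation=2);b=cv2.resize(b,(400,275),interpolation=2)
c=np.zeros((400,800,3),np.uint8);c[:,:400]=a;c[:275,400:]=b;cv2.imwrite("pics/p6.png",c)
# expected bar positions of ring top for home / riding at 79 deg, crop pixel coords of scene
a=np.radians(79);u=np.array([np.cos(a),np.sin(a),0])
for dz in(0,.01):print(dz,(proj("scene",HUB+.11*u+[0,0,.115+.029+dz])-[200,100])*400/150)
E
```

```text
time_s: 8.6
position: [0.5114, -0.2272, 0.2347]
eef_rot: [[0.098, 0.991, -0.095], [0.704, -0.136, -0.697], [-0.704, 0.002, -0.71]]
ft_force: [0.4, 0.3, 0.2]
finger_gap: 0.0097
81.82564740603071
0 [[150.3478 230.4783]]
0.01 [[148.7592 218.0825]]
```

View pics/p6.png

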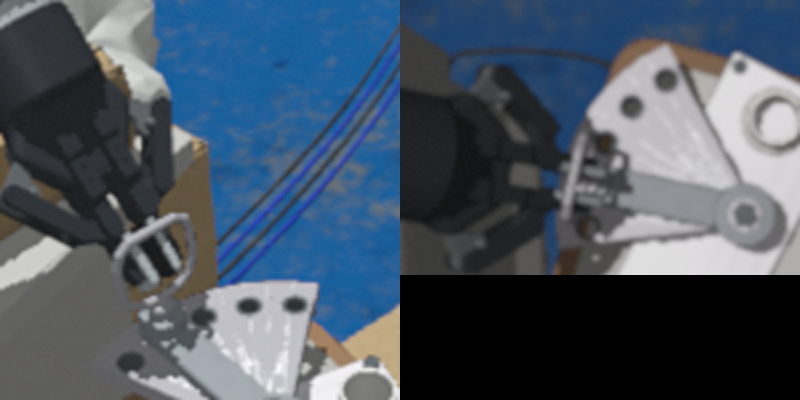

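```bash
python3 -m pendant '{"claw":[0.01,0.01,0.01,0.01,0.01,0.01,0.01,0.01],"xyz":[[0,-0.0005,0],[0,-0.001,0],[0,-0.0015,0],[0,-0.002,0],[0,-0.0025,0],[0,-0.003,0],[0,-0.003,0],[0,-0.003,0]],"rotation":[[0,0,0],[0,0,0],[0,0,0],[0,0,0],[0,0,0],[0,0,0],[0,0,0],[0,0,0]]}'
```

```text
time_s: 9.37
position: [0.5087, -0.2269, 0.2349]
eef_rot: [[0.099, 0.991, -0.094], [0.703, -0.136, -0.698], [-0.704, 0.003, -0.71]]
ft_force: [1.5, -1.2, -0.4]
finger_gap: 0.01
```

```bash
python3 -m pendant '{"claw":[0.01,0.01,0.01,0.01,0.01,0.01,0.01,0.01],"xyz":[[0,-0.0005,0],[0,-0.0005,0],[0,-0.001,0],[0,-0.001,0],[0,-0.0015,0],[0,-0.0015,0],[0,-0.0015,0],[0,-0.0015,0]],"rotation":[[0,0,0],[0,0,0],[0,0,0],[0,0,0],[0,0,0],[0,0,0],[0,0,0],[0,0,0]]}'
```

```text
time_s: 10.03
position: [0.5077, -0.2268, 0.235]
eef_rot: [[0.1, 0.991, -0.093], [0.704, -0.136, -0.697], [-0.704, 0.004, -0.711]]
ft_force: [6.2, -2.0, -1.6]
finger_gap: 0.01
```

```bash
python3 -m pendant '{"claw":[0.01,0,0,0,0,0,0,0],"xyz":[[0,0.004,0],[0,0.007,0],[0.004,0.007,0.004],[0.004,0.007,0.004],[0.004,0.007,0.004],[0.004,0.007,0.001],[0.004,0.007,-0.004],[0.004,0.007,-0.01]],"rotation":[[0,0,0],[0,0,0],[0,0,0],[0,0,0],[0,0,0],[0,0,0],[0,0,0],[0,0,0]]}'
```

```text
time_s: 10.7
position: [0.515, -0.2176, 0.2393]
eef_rot: [[0.098, 0.991, -0.095], [0.704, -0.137, -0.697], [-0.704, 0.002, -0.71]]
ft_force: [-0.7, 0.2, -0.2]
finger_gap: 0.0001
```

```bash
python3 -m pendant '{"claw":[0,0,0,0,0,0,0,0],"xyz":[[0,0,-0.01],[0,0,-0.02],[0,0,-0.03],[0,0,-0.045],[0,0,-0.065],[0,0,-0.085],[-0.02,0,-0.105],[-0.05,0,-0.12]],"rotation":[[0,0,0],[0,0,0],[0,0,0],[0,0,0],[0,0,0],[0,0,0],[0,0,0],[0,0,0]]}'
python3 -m pendant '{"claw":[0,0,0,0,0,0,0,0],"xyz":[[-0.02,0,-0.02],[-0.02,0,-0.02],[-0.02,0,-0.02],[-0.02,0,-0.02],[-0.02,0,-0.02],[-0.02,0,-0.02],[-0.02,0,-0.02],[-0.02,0,-0.02]],"rotation":[[0,0,0],[0,0,0],[0,0,0],[0,0,0],[0,0,0],[0,0,0],[0,0,0],[0,0,0]]}'
python3 - <<'E'
from h import *
A=read_camera("scene")[:,:,::-1];B=read_camera("top")[:,:,::-1]
a=cv2.resize(A[160:320,220:380],(400,400),interpolation=2);b=cv2.resize(B[195:345,225:425],(400,300),interpolation=2)
c=np.zeros((400,800,3),np.uint8);c[:,:400]=a;c[:300,400:]=b;cv2.imwrite("pics/p7.png",c)
for deg in(62.8,79):
  t=np.radians(deg);u=np.array([np.cos(t),np.sin(t),0]);w=np.array([-u[1],u[0],0])
  for dz in(0,.01):print(deg,dz,((proj("scene",[HUB+.11*u+[0,0,.144+dz],HUB+.11*u+[0,0,.086+dz]])-[220,160])*2.5).ravel())
E
```

```text
time_s: 11.37
position: [0.5213, -0.167, 0.3596]
eef_rot: [[0.093, 0.991, -0.095], [0.705, -0.133, -0.696], [-0.703, -0.002, -0.711]]
ft_force: [1.2, -0.7, -0.9]
finger_gap: -0.0
time_s: 12.03
position: [0.5214, -0.1693, 0.3869]
eef_rot: [[0.097, 0.991, -0.096], [0.704, -0.136, -0.697], [-0.704, 0.001, -0.711]]
ft_force: [-0.5, -0.6, 0.8]
finger_gap: -0.0001
62.8 0 [132.2215  47.9872 138.3289 111.6729]
62.8 0.01 [131.1069  36.3646 137.3173 101.1244]
79 0 [ 90.9511  66.0734  99.1058 129.7036]
79 0.01 [ 89.4617  54.4523  97.7558 119.1698]
```

View pics/p7.png

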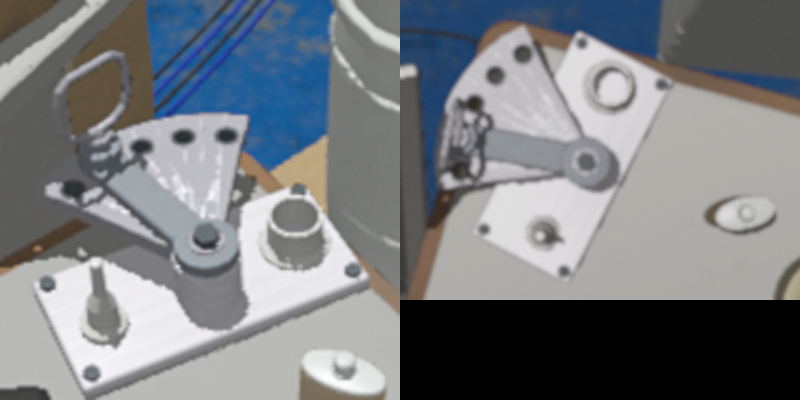

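```bash
python3 -c "
from plant import manip
s=manip.state();print(s['ft_force'],s['joint_vel'],manip.hand_in())"
```

```text
the job is handed in; nothing more can be done
[ 0.74805483  0.35605507 -0.12050229] [-0.00041014 -0.00193886  0.00251276 -0.00061789 -0.0017392  -0.00132923] None
```

The swing arm is now one hole over, on the nozzle's side (about -0.28 rad), with the pin down. I handed the job in at about 12 s; it reports no verdict.

- **Moves:** I put the closed fingertips through the ring and opened them 10 mm without gripping it. I lifted the pin about 15 mm and swung the arm most of the way. Then I let the pin ride on the plate and nudged it on until it dropped. After that I closed the fingers, pulled straight out and backed clear.
- **Pin home:** In the last scene picture the ring is within about 2 mm of where it should be at the next hole with the pin home. If the pin were still riding on the plate, the ring would appear about 11 pixels higher in that view. A gentle sideways push before leaving built up to about 6 N, so the arm is locked.
- **Other things:** The nozzle, ferrule and bottle look unmoved in the pictures; I did not measure them again. The highest wrist force I read was about 7 N, at the end of a move each time.
- **Less certain:** The picture taken with the fingers still in the ring did not clearly show whether the pin was home. The push test and the final picture settled that.

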